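Load a biscuit tin on the serving trolley and bar it in

TASK

Get the trolley ready to be wheeled out: bring the loose biscuit tin over to the long ledge at the far side of the deck, then slide it along that ledge, flat on the deck, until it is right up against the tin already standing in the corner. Then take the retaining bar that is lying across the two long ledges and set it down fully into the pair of slots just behind the tins, so that they cannot slide back. Leave the corner tin, the sauce bottle and the jar where they stand.

Things in the scene. Friction and masses are not known exactly. Their poses are not given: they have to be found in the camera images.
- trolley: Steel serving trolley, fixed. Origin: centre of its flat deck, on top. x points across the deck to the far long side, y along it to the closed end, z up. Deck 400 mm (x) by 760 mm (y) over the wire ledges: these are 50 mm high, 10 mm thick, along both long sides (inner faces x = -190 and +190 mm) and the +y end (inner face y = +370 mm); the -y end has none. Corner posts end 58 mm up.
- bar_slots (a point): Middle of the pair of bar slots, midway between the long ledges, at the height of the bar's middle when home (55 mm above the deck; trolley x = 0, y = +50 mm); axes as the trolley's. Each slot is a steel U-clip on top of a long ledge (x = -196 and +196 mm): cheeks 14 mm apart along y, flaring to about 34 mm at the mouth 37 mm above the ledge; its bottom is the ledge's flat top.
- tin_center (a point): The loose biscuit tin: blue, round, standing flat, lidded, 150 mm in diameter and 70 mm high, 0.4 to 0.85 kg (sliding it takes up to about 10 N), too wide to be gripped across. The point is its centre, 35 mm above its underside, z up. It starts on the open part of the deck, away from the far ledge.
- corner_tin_center (a point): The same kind of tin (150 mm diameter, 70 mm high), already standing in the corner between the far ledge and the end ledge. The point is its centre, 35 mm above its underside.
- bar_mid (a point): Retaining bar: steel, 10 mm square section, 0.16 kg, with a black stop (20 x 20 x 18 mm) at each end; 412 mm between the stops' inner faces, so 6 mm of play outside each ledge; 448 mm long in all. Starts lying loose across the two long ledges near the open (-y) end. The point is the middle of its length and section; x along the bar, z up.
- sauce: Brown sauce bottle, 60 mm in diameter, 175 mm high, standing on the near half of the deck towards the closed end. Origin at the centre of its underside, z up.
- jar: Jar with a pale label and a green lid, 66 mm in diameter, 95 mm high, standing on the near half of the deck towards the closed end. Origin at the centre of its underside, z up.

How it is judged (in metres and radians):
On the way, in this order (a step that is already met when the one before it is completed fails the run):
1. the loose tin stands at the far ledge (within 10 mm of it), still more than 40 mm short of the corner tin (x of tin_center in the frame of trolley above 0.105 m and horizontal distance between tin_center and corner_tin_center above 0.19 m), for 0.1 s.
2. the loose tin is at the far ledge (within 10 mm) and up against the corner tin (within 8 mm) (x of tin_center in the frame of trolley above 0.105 m and horizontal distance between tin_center and corner_tin_center below 0.158 m), for 0.2 s.
At the end, for the whole second after the job is handed in: The loose tin stands flat on the deck within 10 mm of the far ledge and within 8 mm of the corner tin; the bar lies in the bottom of both slots (its middle within 6 mm of the slots' line, within 12 mm of the trolley's middle and within 4 mm of its home height, lined up to 2 degrees); both at rest (all of step 2 and z of tin_center in the frame of trolley below 0.04 m and angle between tin_center's own z axis and vertical below 0.05 rad and y of bar_mid in the frame of bar_slots between -0.006 and 0.006 m and x of bar_mid in the frame of bar_slots between -0.012 and 0.012 m and z of bar_mid in the frame of bar_slots between -0.004 and 0.004 m and angle between the x axis of bar_mid and the x axis of trolley, either way round below 0.035 rad and linear speed of each of tin, bar below 0.01 m/s); the robot touches nothing.
It fails at once if the loose tin is lifted more than 15 mm off the deck or tipped more than 15 degrees (z of tin_center in the frame of trolley above 0.05 m or angle between tin_center's own z axis and vertical above 0.26 rad).
It fails at once if the corner tin is shifted by more than 15 mm (distance of corner_tin_center from where it was at the start of the episode above 0.015 m).
It fails at once if the sauce bottle or the jar is shifted by more than 20 mm or tipped (distance of any of sauce, jar from where it was at the start of the episode above 0.02 m or angle between any of sauce, jar's own z axis and vertical above 0.3 rad).
It also fails if it takes over 69 s, if anything falls off the work surface, if the arm or the gripper's body presses on something with over 40 N, if the wrist force passes 120 N, or if a joint passes its speed limit or range.

ROBOT

A 6-joint arm with a two-finger parallel gripper is mounted at the origin on the work surface. World frame = base frame: x ahead of the robot, y to its left, z up, the work surface at z = 0. Lengths are in mm, angles in degrees, forces in N, time in s.
With the tool pointing down it reaches from about 350 to 850 mm from the base axis. Payload 8.1 kg.
Tool frame: the origin (TCP) lies at the very end of the fingers, on their centre line; the grasp point (between the pads) lies 19 mm behind it; z points along the fingers, y is the line along which they close (so a half turn about z gives the same grasp; the last joint's range is limited). The gripper opens to 85 mm and grips with 20 to 120 N. Pads are 22 mm wide; open, the fingers measure 114 mm over their backs; the gripper's body (76 mm by 85 mm) begins 54 mm behind the grasp point. The pads swing forward as they close: fully open they stand 13 mm farther back than shut.
Start: joints at [-4.893, 7.471, 85.268, -0, 87.261, -4.893], TCP at [600.004, 0.022, 210.692] pointing down, gripper open.
Joint ranges: [-169.43, 169.43], [-51.17, 129.36], [1.28, 143.12], [-76.62, 256.62], [0, 156.53], [-152.29, 152.29]. Speed limits (degrees/s): [136.94, 136.94, 159.86, 180, 180, 180].

INTERFACE

Orientations are given as [roll, pitch, yaw] about the fixed x, y, z axes, in that order (R = Rz(yaw) Ry(pitch) Rx(roll)).
In Python, from bench import sense, eyes, job, models gives the robot as it stands. The module is installed in compiled form; this text tells all that it offers.
- The arm moves only by the tool apply_moves, never from a script. Its argument "rows" is a list of rows, each a list of 6 numbers: the shift along the tool's x, y, z in mm, then the turn, a rotation vector about the tool's x, y, z in rad. In form: [[dx, dy, dz, rx, ry, rz], ...]. A call has exactly 5 rows; each row shifts and turns the commanded pose from where the row before left it, along the tool's axes as they then stand; what a row does not reach is not made up. A row lasts 1/8 s, in which the tool goes at most 62.5 mm and 10.7 degrees, less where a joint would pass 70% of its speed; a pose out of reach is approached as far as the arm can. A call is refused whole if a number of a shift passes 62.5 or a number of a turn 0.188, either way. A call with a gripper value outside its range is refused whole. "fingers" is the finger opening in mm, from 0 to 85.4, set as the call begins (left out, the last holds). The fingers move at their own pace and stop on an object; "grip_force" is the grip in N (left out, the last holds). Time passes only in rows, so rows that do not move let the fingers close, or fill a call up. It gives the time, the measured TCP pose, the force, the opening and the grip force at its end, in the units of the state.
- sense(): the state, without advancing time (a new reading comes with each control period).
- eyes.snapshot(name): name is "scene" or "side" or "wrist"; returns (picture, depth): 400x640x3 uint8, red, green, blue; 400x640 float32, mm along the optical axis (not along the pixel's ray), 0 where there is no reading.
- eyes.get_calibration(name): a dict with "intrinsics" (3x3 intrinsics, pixels), "R" (3x3) and "t" (3): a world point X has camera coordinates R X + t; the wrist camera has in their place "mount" (4x4, takes a point from camera to tool coordinates, whose origin is the TCP and whose axes are the flange's). Camera axes: x right, y down, z forward; pixel columns grow to the right and rows downward; lengths in mm; the calibration is good to about 2 mm. A picture is of the moment at which its call begins: read the wrist's pose just before it. get_calibration takes no time and is no camera call.
- job.hand_in(): hands the job in; it is judged then, once.
Trained networks look in the newest picture that a camera, given by its name, has taken for a name from the list of things; names that differ only in an ending like _2 or _b are one class to them, and where a whole thing is asked for, a point or a joint stands for the part that bears it (a point fixed in the world has none). Each returns a list of dicts, best first, with "confidence" (0 to 1); they miss things now and then, are a little off and sometimes report something else, mostly with a low value. They report only what shows in the picture. A call takes as long as a camera call.
- models.boxes_of(name, camera): "xyz" ([x, y, z] in mm, in world coordinates, good to about 4 mm: the middle of the surface that is visible of it).
- models.cut_out(name, camera): "pixels" (400x640 bool, what is visible of it).
- models.place_of(name, camera): "xyz" ([x, y, z] in mm, in world coordinates, good to about 4 mm: a listed point, or the origin of a listed thing).
The state is a dict: "time": time; "joint_pos": joint angles; "qd": joint speeds; "joint_efforts": joint torques, N m; "tool_pos": TCP position; "tcp_rot": TCP orientation; "ft_force": force on the tool from outside, world axes, zero at the start; "wrist_torque": the same for the moment, N m; "finger_gap": finger opening in mm; "grip_force": force on a finger pad.
Only numpy, scipy, OpenCV 4.12 (cv2) and the standard library are available. Lean on these libraries where they do the work, as an engineer would, in place of code of your own. Each camera call takes 0.05 s, during which the arm holds its last target. There are 200 camera calls.

## Working session

There is one attempt and no reset: what is moved stays moved. The work goes in short steps, Python scripts to look and compute and a tool call to move; the robot and the scene stay as the last step left them, time stands still between calls to the robot, and variables do not carry over. Pictures are saved under pics/ and viewed, at most 10 in all, crops included, and the job is handed in when it is done.

Besides the shell and the picture viewer there is one more tool, called in YAML: its name, and indented under it one key for each argument. apply_moves: Moves the arm, as the interface text tells. Its arguments: {"type":"object","properties":{"rows":{"type":"array"},"fingers":{"type":"number"},"grip_force":{"type":"number"}},"required":["rows"]}

```bash
mkdir -p pics
cat > h.py <<'E'
import numpy as np, cv2
from bench import sense, eyes, job, models
def cloud(name):
    im,d=eyes.snapshot(name); c=eyes.get_calibration(name); K=np.array(c["intrinsics"])
    v,u=np.mgrid[:400,:640]; P=np.stack([(u-K[0,2])/K[0,0]*d,(v-K[1,2])/K[1,1]*d,d],-1)
    return im,d,(P-np.array(c["t"]))@np.array(c["R"])
E
python3 - <<'E'
from h import *
ims=[]
for n in("scene","side"):
    im,d,W=cloud(n); ims.append(im)
    for o in("trolley","bar_slots","tin_center","corner_tin_center","bar_mid","sauce","jar"):
        print(n,o,[(np.round(r["xyz"]).tolist(),round(r["confidence"],2)) for r in models.place_of(o,n)[:3]])
    np.save(n+".npy",W)
    cv2.imwrite(f"pics/{n}.png",im[:,:,::-1])
s=sense();print(s["time"],s["tool_pos"],s["tcp_rot"],s["ft_force"])
E
```

```text
scene trolley [([521.0, -33.0, 0.0], 0.59)]
scene bar_slots [([525.0, 18.0, 55.0], 0.62)]
scene tin_center [([570.0, -106.0, 37.0], 0.61), ([634.0, 265.0, 37.0], 0.59)]
scene corner_tin_center [([633.0, 262.0, 38.0], 0.68)]
scene bar_mid [([531.0, -374.0, 55.0], 0.93)]
scene sauce [([438.0, 166.0, 3.0], 0.87), ([523.0, 18.0, 54.0], 0.61)]
scene jar []
side trolley [([528.0, -26.0, -2.0], 0.77)]
side bar_slots [([522.0, 16.0, 54.0], 0.71)]
side tin_center [([572.0, -104.0, 33.0], 0.78)]
side corner_tin_center [([629.0, 261.0, 38.0], 0.71)]
side bar_mid [([530.0, -371.0, 54.0], 0.61)]
side sauce [([525.0, -27.0, -1.0], 0.7), ([440.0, 163.0, 3.0], 0.64)]
side jar [([404.0, 242.0, 1.0], 0.82)]
0.8 [5.99988098e+02 4.61993666e-02 2.10699463e+02] [-1.79997969e+02 -3.36974760e-03  8.99998394e+01] [-0.54436183 -0.44115062  0.01326434]
```

View pics/scene.png

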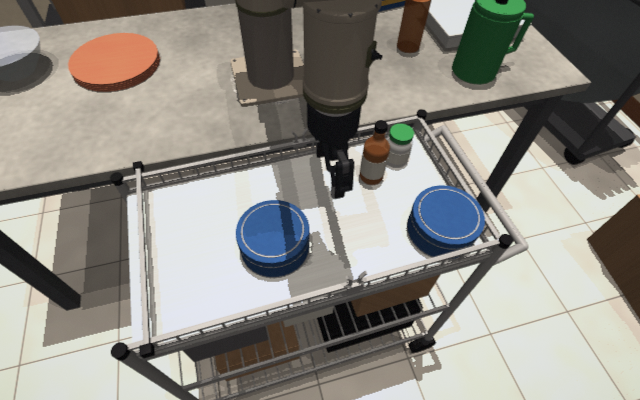

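View pics/side.png

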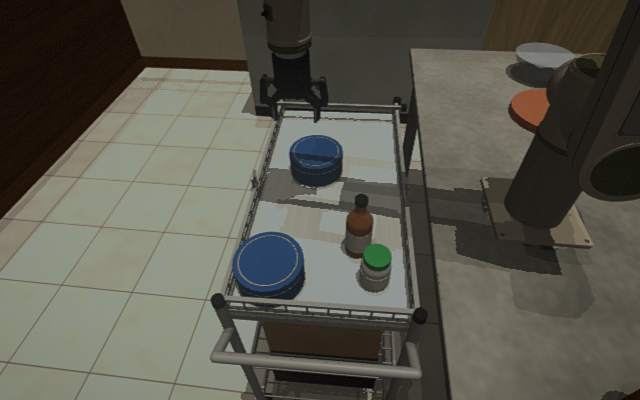

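The scene view shows the loose tin at about (272,237), the corner tin at (447,218), the bottle and jar at (375,155) and (398,145), the bar at (143,260), and the far-ledge slot at (357,281). The side view agrees with the networks. Next I'll fit the trolley's yaw.

Run:
```python
from h import *
for n in("scene","side"):
    W=np.load(n+".npy").reshape(-1,3); x,y,z=W.T
    deck=(abs(x-520)<120)&(y<-180)&(y>-340)&(abs(z)<15); print(n,"deck",np.median(z[deck]))
    for lab,x0 in(("far",720),("near",330)):
        m=(abs(x-x0)<35)&(y>-330)&(y<330)&(z>44)&(z<54)&(abs(y-18)>30)
        if m.sum()>20:
            b=np.arange(-330,330,60)
            pts=[(np.median(y[k]),np.median(x[k])) for a in b if (k:=m&(y>=a)&(y<a+60)).sum()>8]
            p=np.array(pts); f=np.polyfit(p[:,0],p[:,1],1); print(lab,m.sum(),f,np.round(p[:,1]-np.polyval(f,p[:,0]),1))
    m=(abs(x-525)<160)&(abs(y+372)<30)&(z>48)&(z<70)
    if m.sum()>20: f=np.polyfit(x[m],y[m],1); print("bar",m.sum(),f,np.polyval(f,525),np.median(z[m]))
    for lab,c in(("tin",(571,-105)),("corner",(631,262))):
        m=(np.hypot(x-c[0],y-c[1])<95)&(z>62)&(z<80)
        (cx,cy),r=cv2.minEnclosingCircle(np.c_[x[m],y[m]].astype(np.float32)); print(lab,cx,cy,r,np.median(z[m]))
    for s,x0 in(("farclip",720),("nearclip",330)):
        m=(abs(x-x0)<40)&(abs(y-18)<30)&(z>62)&(z<100)
        if m.sum()>3: print(s,m.sum(),x[m].mean(),y[m].min(),y[m].max(),z[m].max())
print(eyes.get_calibration("wrist")["mount"])
```

```text
scene deck 0.5076496641983598
far 2003 [-3.17790149e-02  7.19608484e+02] [-0.3 -0.1  0.1 -0.3  0.3  0.1  0.4  0.6  0.6 -1.7  0.3]
near 882 [-2.98275464e-02  3.31636364e+02] [-0.4  0.2 -0.5 -0.   0.4  1.1 -0.4 -0.6  0.3]
bar 868 [ 2.11817515e-02 -3.76583602e+02] -365.4631821946278 60.09048276368699
tin 573.7332153320312 -105.4420394897461 76.06627655029297 71.56452338664418
corner 628.560546875 262.9224548339844 76.6623306274414 71.54096114679949
farclip 83 720.5915912272264 4.375861286964655 45.506696323768004 89.18247738930985
nearclip 58 328.4632282628662 -7.139567015416165 33.369360703105414 88.59570674588444
side deck -1.7273290216002826
far 664 [-2.85316595e-02  7.17036727e+02] [ 0.1  0.4 -0.3 -0.3  0.3 -0.5 -0.2 -0.7  1.2 -0.1]
near 783 [-2.93839393e-02  3.27968994e+02] [-0.3 -0.3  0.3 -0.3  0.6  0.7 -0.6  0.  -0.1 -0.1 -0. ]
bar 313 [ 2.14319544e-02 -3.73805504e+02] -362.55372765507224 55.94999701214715
tin 571.7587280273438 -102.97628784179688 76.75096130371094 69.23106366112437
corner 627.1106567382812 265.822265625 75.88288879394531 69.44177423412758
farclip 45 718.0068790592063 7.2517861161545465 47.39838427929292 85.95520729435542
nearclip 47 326.1868217610151 -6.095169357949917 34.921822579676046 86.3015253001712
[[ 4.38957911e-05 -9.57029911e-01 -2.89989221e-01  7.41056488e+01]
 [ 9.99999546e-01 -2.34026527e-04  9.23710737e-04 -5.52674827e-02]
 [-9.51883974e-04 -2.89989130e-01  9.57029466e-01 -1.62847109e+02]
 [ 0.00000000e+00  0.00000000e+00  0.00000000e+00  1.00000000e+00]]
```

apply_moves:
  rows:
    - [-21.4,-27.6,0,0,0,0]
    - [-21.4,-27.6,0,0,0,0]
    - [-21.4,-27.6,0,0,0,0]
    - [-21.4,-27.6,0,0,0,0]
    - [-21.4,-27.6,0,0,0,0]
  fingers: 85

```text
time: 1.42
tool_pos: [461.2, -107.6, 210.8]
tcp_rot: [180.0, 0.0, 90.0]
ft_force: [0.0, -1.1, -0.2]
finger_gap: 85.1
grip_force: 0.0
```

apply_moves:
  rows:
    - [0,0,0,0,0,0.1712]
    - [0,0,0,0,0,0.1712]
    - [0,0,0,0,0,0.1712]
    - [0,0,0,0,0,0.1712]
    - [0,0,0,0,0,0.1712]

```text
time: 2.05
tool_pos: [462.0, -107.0, 210.9]
tcp_rot: [180.0, -0.0, 40.6]
ft_force: [-0.5, 0.2, -0.5]
finger_gap: 85.1
grip_force: 0.0
```

apply_moves:
  rows:
    - [0,0,15,0,0,0.1712]
    - [0,0,15,0,0,0.1712]
    - [0,0,15,0,0,0.1712]
    - [0,0,15,0,0,0.1712]
    - [0,0,0,0,0,0]

```text
time: 2.68
tool_pos: [461.1, -106.7, 149.5]
tcp_rot: [-180.0, 0.1, 1.8]
ft_force: [-0.2, 0.0, -0.3]
finger_gap: 85.1
grip_force: 0.0
```

apply_moves:
  rows:
    - [0,0,28,0,0,0]
    - [0,0,28,0,0,0]
    - [0,0,28,0,0,0]
    - [0,0,28,0,0,0]
    - [0,0,27,0,0,0]

```text
time: 3.3
tool_pos: [462.8, -107.2, 11.9]
tcp_rot: [180.0, -0.1, 2.0]
ft_force: [-0.4, -0.0, -0.7]
finger_gap: 84.8
grip_force: 0.0
```

apply_moves:
  rows:
    - [7,0,0,0,0,0]
    - [7,0,0,0,0,0]
    - [7,0,0,0,0,0]
    - [7,0,0,0,0,0]
    - [7,0,0,0,0,0]

```text
time: 3.92
tool_pos: [497.9, -106.0, 12.2]
tcp_rot: [180.0, -0.0, 1.7]
ft_force: [-0.6, -0.1, -0.1]
finger_gap: 84.9
grip_force: 0.0
```

apply_moves:
  rows:
    - [8,0,0,0,0,0]
    - [8,0,0,0,0,0]
    - [8,0,0,0,0,0]
    - [8,0,0,0,0,0]
    - [8,0,0,0,0,0]

```text
time: 4.55
tool_pos: [535.5, -104.7, 11.4]
tcp_rot: [-180.0, 0.2, 1.7]
ft_force: [-10.6, -0.6, 8.2]
finger_gap: 85.1
grip_force: 5.7
```

apply_moves:
  rows:
    - [6,0,0,0,0,0]
    - [6,0,0,0,0,0]
    - [6,0,0,0,0,0]
    - [6,0,0,0,0,0]
    - [6,0,0,0,0,0]

```text
time: 5.18
tool_pos: [565.5, -103.8, 11.4]
tcp_rot: [-180.0, 0.2, 1.7]
ft_force: [-9.3, 0.5, 8.4]
finger_gap: 85.0
grip_force: 5.7
```

```bash
cat >> h.py <<'E'
def tt(p,C=(525,-30),a=.03):
    d=np.array(p)[:2]-C; return np.round([d[0]*np.cos(a)+d[1]*np.sin(a),-d[0]*np.sin(a)+d[1]*np.cos(a)],1)
def tins():
    for n in("scene","side"):
        for o in("tin_center","corner_tin_center"):
            im,d,W=cloud(n)
            for r in models.place_of(o,n)[:2]: print(n,o,tt(r["xyz"]),r["xyz"].round() if hasattr(r["xyz"],"round") else r["xyz"],r["confidence"])
E
python3 -c "
from h import *
tins();print(tt(sense()['tool_pos']),sense()['ft_force'])"
```

```text
scene tin_center [109.9 -75. ] [637.1, -101.7, 36.1] 0.86
scene corner_tin_center [114.8 290.2] [631.0, 263.5, 35.2] 0.7
side tin_center [108.8 -73.7] [636.0, -100.4, 31.9] 0.9
side corner_tin_center [111.4 289. ] [627.7, 262.2, 38.8] 0.79
side corner_tin_center [107.3 -73. ] [634.4, -99.7, 31.7] 0.56
[ 39.3 -75. ] [-5.18687585 -0.30729354  2.26665446]
```

apply_moves:
  rows:
    - [1,0,0,0,0,0]
    - [1,0,0,0,0,0]
    - [1,0,0,0,0,0]
    - [0.5,0,0,0,0,0]
    - [0,0,0,0,0,0]

```text
time: 6.2
tool_pos: [569.2, -103.7, 11.5]
tcp_rot: [-180.0, 0.2, 1.7]
ft_force: [-8.9, -0.8, 7.2]
finger_gap: 84.7
grip_force: 5.4
```

apply_moves:
  rows:
    - [1,0,0,0,0,0]
    - [1,0,0,0,0,0]
    - [0.5,0,0,0,0,0]
    - [0,0,0,0,0,0]
    - [0,0,0,0,0,0]

```text
time: 6.82
tool_pos: [569.3, -103.8, 11.3]
tcp_rot: [-180.0, 0.4, 1.7]
ft_force: [-22.4, -1.4, 16.8]
finger_gap: 85.0
grip_force: 11.8
```

apply_moves:
  rows:
    - [-8,0,0,0,0,0]
    - [-8,0,0,0,0,0]
    - [-9,0,0,0,0,0]
    - [-9,0,0,0,0,0]
    - [-9,0,0,0,0,0]

```text
time: 7.45
tool_pos: [529.4, -104.9, 11.7]
tcp_rot: [180.0, -0.0, 1.7]
ft_force: [-0.7, 0.2, 0.3]
finger_gap: 84.9
grip_force: 0.0
```

apply_moves:
  rows:
    - [0,0,-30,0,0,0]
    - [0,0,-30,0,0,0]
    - [0,0,-30,0,0,0]
    - [0,0,-30,0,0,0]
    - [0,0,-30,0,0,0]

```text
time: 8.07
tool_pos: [529.6, -104.9, 162.7]
tcp_rot: [180.0, -0.0, 1.7]
ft_force: [-0.1, 0.5, -0.3]
finger_gap: 84.8
grip_force: 0.0
```

apply_moves:
  rows:
    - [22.8,23,0,0,0,0]
    - [22.8,23,0,0,0,0]
    - [22.8,23,0,0,0,0]
    - [22.8,23,0,0,0,0]
    - [22.8,23,0,0,0,0]

```text
time: 8.7
tool_pos: [647.8, -217.2, 161.6]
tcp_rot: [-180.0, 0.0, 1.7]
ft_force: [-0.2, 1.1, 0.1]
finger_gap: 84.7
grip_force: 0.0
```

apply_moves:
  rows:
    - [0,0,0,0,0,-0.1745]
    - [0,0,0,0,0,-0.1745]
    - [0,0,0,0,0,-0.1745]
    - [0,0,0,0,0,-0.1745]
    - [0,0,0,0,0,-0.1745]

```text
time: 9.32
tool_pos: [647.0, -216.5, 161.6]
tcp_rot: [-180.0, 0.0, 52.0]
ft_force: [0.1, 0.7, -0.0]
finger_gap: 84.8
grip_force: 0.0
```

apply_moves:
  rows:
    - [0,0,0,0,0,-0.1745]
    - [0,0,0,0,0,-0.1745]
    - [0,0,0,0,0,-0.1745]
    - [0,0,0,0,0,-0.1745]
    - [0,0,0,0,0,0]

```text
time: 9.95
tool_pos: [647.0, -216.5, 161.6]
tcp_rot: [-180.0, -0.0, 91.6]
ft_force: [-0.1, -0.0, 0.1]
finger_gap: 85.4
grip_force: 0.0
```

```bash
python3 -c "
from h import *
tins();print(tt(sense()['tool_pos']),sense()['ft_force'])"
```

```text
scene tin_center [113.6 -76.6] [640.8, -103.2, 37.1] 0.73
scene corner_tin_center [117. 293.] [633.2, 266.4, 35.2] 0.83
scene corner_tin_center [115.1 -74.3] [642.3, -100.8, 36.5] 0.59
side tin_center [113.  -75.8] [640.2, -102.4, 32.8] 0.66
[ 116.7 -190.1] [-0.44830624  0.49105977 -0.02375232]
```

apply_moves:
  rows:
    - [0,-1,30,0,0,0]
    - [0,-1,30,0,0,0]
    - [0,0,30,0,0,0]
    - [0,0,30,0,0,0]
    - [0,0,30,0,0,0]

```text
time: 10.98
tool_pos: [645.4, -216.5, 10.8]
tcp_rot: [180.0, 0.0, 91.7]
ft_force: [0.3, -0.8, 0.4]
finger_gap: 85.3
grip_force: 0.0
```

apply_moves:
  rows:
    - [8,0,0,0,0,0]
    - [8,0,0,0,0,0]
    - [8,0,0,0,0,0]
    - [8,0,0,0,0,0]
    - [6,0,0,0,0,0]

```text
time: 11.6
tool_pos: [644.7, -178.0, 12.5]
tcp_rot: [179.9, 0.0, 91.7]
ft_force: [-0.8, 0.5, -0.3]
finger_gap: 84.8
grip_force: 0.0
```

apply_moves:
  rows:
    - [8,0,0,0,0,0]
    - [8,0,0,0,0,0]
    - [8,0,0,0,0,0]
    - [8,0,0,0,0,0]
    - [8,0,0,0,0,0]

```text
time: 12.22
tool_pos: [642.7, -140.5, 12.2]
tcp_rot: [-180.0, 0.2, 91.6]
ft_force: [-2.5, -9.0, 2.5]
finger_gap: 85.0
grip_force: 5.2
```

apply_moves:
  rows:
    - [10,0,0,0,0,0]
    - [10,0,0,0,0,0]
    - [10,0,0,0,0,0]
    - [10,0,0,0,0,0]
    - [10,0,0,0,0,0]

```text
time: 12.85
tool_pos: [641.1, -90.6, 12.1]
tcp_rot: [-180.0, 0.2, 91.6]
ft_force: [-3.9, -10.1, 3.5]
finger_gap: 85.0
grip_force: 5.6
```

apply_moves:
  rows:
    - [10,0,0,0,0,0]
    - [10,0,0,0,0,0]
    - [10,0,0,0,0,0]
    - [10,0,0,0,0,0]
    - [10,0,0,0,0,0]

```text
time: 13.48
tool_pos: [639.6, -40.8, 12.1]
tcp_rot: [-179.9, 0.2, 91.6]
ft_force: [-4.4, -11.8, 3.5]
finger_gap: 84.8
grip_force: 6.1
```

apply_moves:
  rows:
    - [10,0,0,0,0,0]
    - [10,0,0,0,0,0]
    - [10,0,0,0,0,0]
    - [8,0,0,0,0,0]
    - [6,0,0,0,0,0]

```text
time: 14.1
tool_pos: [638.2, 3.1, 12.1]
tcp_rot: [-179.9, 0.2, 91.7]
ft_force: [-4.0, -11.9, 4.5]
finger_gap: 85.3
grip_force: 6.5
```

```bash
python3 -c "
from h import *
tins();print(tt(sense()['tool_pos']),sense()['ft_force'])"
```

```text
scene tin_center [111.4 101.6] [633.3, 74.9, 39.0] 0.76
scene corner_tin_center [116.7 290.1] [632.9, 263.5, 35.9] 0.81
scene corner_tin_center [ 1.6 50. ] [525.1, 20.0, 57.5] 0.74
side tin_center [112.2 102.9] [634.1, 76.2, 31.2] 0.6
side corner_tin_center [110.8 289.8] [627.1, 263.0, 38.5] 0.98
[114.2  30.5] [-4.97824767 -7.21232917  4.84965733]
```

Tin at about 102; contact expected near 140. Advance 30, then slowly.

apply_moves:
  rows:
    - [7,0,0,0,0,0]
    - [7,0,0,0,0,0]
    - [6,0,0,0,0,0]
    - [5,0,0,0,0,0]
    - [5,0,0,0,0,0]

```text
time: 15.12
tool_pos: [637.3, 32.8, 12.1]
tcp_rot: [-179.9, 0.2, 91.6]
ft_force: [-5.6, -12.3, 5.3]
finger_gap: 85.2
grip_force: 6.8
```

apply_moves:
  rows:
    - [1.5,0,0,0,0,0]
    - [1.5,0,0,0,0,0]
    - [1.5,0,0,0,0,0]
    - [1.5,0,0,0,0,0]
    - [0,0,0,0,0,0]

```text
time: 15.75
tool_pos: [637.1, 38.8, 12.0]
tcp_rot: [-179.9, 0.2, 91.6]
ft_force: [-5.1, -11.3, 5.4]
finger_gap: 84.9
grip_force: 6.4
```

apply_moves:
  rows:
    - [1,0,0,0,0,0]
    - [1,0,0,0,0,0]
    - [1,0,0,0,0,0]
    - [0,0,0,0,0,0]
    - [0,0,0,0,0,0]

```text
time: 16.38
tool_pos: [637.0, 40.8, 12.1]
tcp_rot: [-179.9, 0.3, 91.6]
ft_force: [-5.4, -14.5, 4.7]
finger_gap: 85.0
grip_force: 8.1
```

```bash
cat >> h.py <<'E'
def tops():
    for n in("scene","side"):
        im,d,W=cloud(n); x,y,z=W.reshape(-1,3).T
        for c in((636,111),(631,262)):
            hsv=cv2.cvtColor(im,cv2.COLOR_RGB2HSV).reshape(-1,3)
            m=(np.hypot(x-c[0],y-c[1])<85)&(z>60)&(z<78)&(abs(hsv[:,0].astype(int)-112)<14)&(hsv[:,1]>90)
            print(n,m.sum(),tt((x[m].min(),y[m].min())),[tt(cv2.minEnclosingCircle(np.c_[x[m],y[m]].astype(np.float32))[0])])
E
python3 -c "
from h import *
tins();tops();print(tt(sense()['tool_pos']),sense()['ft_force'])"
```

```text
scene tin_center [112.6 139.3] [633.4, 112.6, 38.6] 0.74
scene corner_tin_center [115.8 288.4] [632.1, 261.7, 34.3] 0.56
side tin_center [115.3 143.5] [635.9, 116.9, 33.0] 0.59
side corner_tin_center [111.  287.1] [627.3, 260.3, 38.4] 0.89
scene 2411 [44.3 67.6] [array([115.4, 143.6])]
scene 3160 [ 35.1 207.3] [array([114.6, 285.1])]
side 1980 [36.4 74.3] [array([114.4, 145.7])]
side 3192 [ 34.  207.6] [array([112.1, 285.6])]
[114.1  67.4] [ -5.9831807  -15.71230103   6.13474143]
```

apply_moves:
  rows:
    - [1,0,0,0,0,0]
    - [0.5,0,0,0,0,0]
    - [0,0,0,0,0,0]
    - [0,0,0,0,0,0]
    - [0,0,0,0,0,0]

```text
time: 17.5
tool_pos: [636.9, 42.0, 12.1]
tcp_rot: [-179.9, 0.3, 91.6]
ft_force: [-5.6, -16.5, 5.7]
finger_gap: 84.9
grip_force: 8.6
```

apply_moves:
  rows:
    - [1,0,0,0,0,0]
    - [1,0,0,0,0,0]
    - [0,0,0,0,0,0]
    - [0,0,0,0,0,0]
    - [0,0,0,0,0,0]

```text
time: 18.12
tool_pos: [636.8, 43.9, 12.1]
tcp_rot: [-179.9, 0.3, 91.6]
ft_force: [-5.8, -17.2, 6.3]
finger_gap: 85.3
grip_force: 8.6
```

apply_moves:
  rows:
    - [-10,0,0,0,0,0]
    - [-10,0,0,0,0,0]
    - [-10,0,0,0,0,0]
    - [-10,0,0,0,0,0]
    - [-10,0,0,0,0,0]

```text
time: 18.75
tool_pos: [639.0, -2.7, 11.7]
tcp_rot: [180.0, -0.0, 91.7]
ft_force: [0.3, -0.6, -0.7]
finger_gap: 84.5
grip_force: 0.0
```

apply_moves:
  rows:
    - [0,0,-40,0,0,0]
    - [0,0,-40,0,0,0]
    - [0,0,-40,0,0,0]
    - [0,0,-40,0,0,0]
    - [0,0,-40,0,0,0]

```text
time: 19.38
tool_pos: [638.9, -2.5, 213.0]
tcp_rot: [180.0, -0.0, 91.7]
ft_force: [-0.1, 0.9, -0.4]
finger_gap: 84.8
grip_force: 0.0
```

apply_moves:
  rows:
    - [-36,-11,0,0,0,0]
    - [-36,-11,0,0,0,0]
    - [-36,-12,0,0,0,0]
    - [-36,-12,0,0,0,0]
    - [-36,-12,0,0,0,0]

```text
time: 20.0
tool_pos: [585.8, -185.2, 211.8]
tcp_rot: [180.0, 0.0, 91.7]
ft_force: [0.4, 0.4, -0.9]
finger_gap: 84.8
grip_force: 0.0
```

apply_moves:
  rows:
    - [-36,-11,0,0,0,0]
    - [-36,-11,0,0,0,0]
    - [-36,-12,0,0,0,0]
    - [-36,-12,0,0,0,0]
    - [-36,-12,0,0,0,0]

```text
time: 20.62
tool_pos: [533.1, -366.9, 211.6]
tcp_rot: [180.0, -0.0, 91.7]
ft_force: [-0.6, -0.4, -0.2]
finger_gap: 85.2
grip_force: 0.0
```

apply_moves:
  rows:
    - [0,0,0,0,0,0.175]
    - [0,0,0,0,0,0.175]
    - [0,0,0,0,0,0.175]
    - [0,0,0,0,0,0.175]
    - [0,0,0,0,0,0.175]

```text
time: 21.25
tool_pos: [533.5, -365.7, 211.6]
tcp_rot: [-180.0, -0.0, 41.2]
ft_force: [-0.0, 0.7, -0.1]
finger_gap: 84.8
grip_force: 0.0
```

apply_moves:
  rows:
    - [0,0,0,0,0,0.175]
    - [0,0,0,0,0,0.175]
    - [0,0,0,0,0,0.175]
    - [0,0,0,0,0,0.175]
    - [0,0,0,0,0,0]

```text
time: 21.88
tool_pos: [533.5, -365.6, 211.6]
tcp_rot: [-180.0, 0.0, 1.5]
ft_force: [-0.1, 0.2, 1.1]
finger_gap: 84.4
grip_force: 0.0
```

```bash
cat >> h.py <<'E'
from scipy.spatial.transform import Rotation as Ro
def wcloud():
    s=sense(); im,d=eyes.snapshot("wrist"); c=eyes.get_calibration("wrist"); K=np.array(c["intrinsics"]); M=np.array(c["mount"])
    v,u=np.mgrid[:400,:640]; P=np.stack([(u-K[0,2])/K[0,0]*d,(v-K[1,2])/K[1,1]*d,d],-1)
    R=Ro.from_euler("xyz",s["tcp_rot"],degrees=True).as_matrix()
    return im,d,(P@M[:3,:3].T+M[:3,3])@R.T+np.array(s["tool_pos"]),s
E
python3 - <<'E'
from h import *
tins();tops()
for n in("scene","side"):
    im,d,W=cloud(n)
    print([(r["xyz"],tt(r["xyz"])) for r in models.place_of("bar_mid",n)[:1]])
im,d,W,s=wcloud(); print(s["tool_pos"],s["tcp_rot"],s["time"])
print([(r["xyz"],r["confidence"]) for r in models.place_of("bar_mid","wrist")])
x,y,z=W.reshape(-1,3).T
m=(abs(y+370)<40)&(z>46)&(z<70)&(abs(x-525)<150)
print(m.sum(),np.percentile(z[m],[5,50,95]),x[m].min(),x[m].max())
for a in range(380,680,40):
    k=m&(x>a)&(x<a+40)
    if k.sum(): print(a,k.sum(),np.percentile(y[k],[2,50,98]).round(1))
np.save("w.npy",W);cv2.imwrite("pics/w1.png",im[:,:,::-1])
E
```

```text
scene tin_center [111.4 144.5] [632.0, 117.8, 40.0] 0.75
scene corner_tin_center [115.7 294.7] [631.8, 268.0, 34.3] 0.92
side tin_center [111.8 143.5] [632.4, 116.8, 33.6] 0.6
side corner_tin_center [109.1 290.1] [625.4, 263.2, 38.6] 0.89
scene 3427 [37.7 70.5] [array([116.4, 145.5])]
scene 3191 [ 35.2 209.3] [array([112.6, 285.8])]
side 2060 [36.9 72.2] [array([114.6, 146. ])]
side 3247 [ 33.8 206.3] [array([111.2, 287.1])]
[([535.0, -372.4, 55.2], array([-3.000e-01, -3.425e+02]))]
[([531.3, -371.7, 52.9], array([  -4. , -341.7]))]
[ 533.75067026 -365.38161849  211.71124103] [-1.79999761e+02  2.93969537e-04  1.47347165e+00] 22.575
[([531.1, -369.9, 58.0], 0.98)]
3430 [58.22417399 59.41249962 60.67680243] 375.3073806817609 674.907636546495
380 333 [-375.6 -370.5 -365.5]
420 353 [-374.3 -369.4 -364.5]
460 383 [-373.1 -368.3 -363.6]
500 447 [-372.7 -367.6 -362.7]
540 479 [-371.5 -366.5 -361.7]
580 549 [-370.6 -365.8 -360.8]
620 610 [-369.8 -364.8 -359.9]
660 238 [-368.6 -363.8 -359.4]
```

View pics/w1.png

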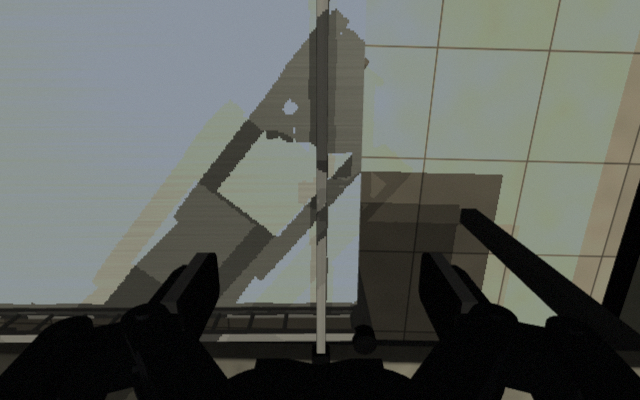

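The wrist view shows the bar along column ~321, the near ledge around rows 305–342 and the near stop at ~(320,355). I'll measure the stop relative to the ledge.

Run:
```python
from h import *
W=np.load("w.npy"); im=cv2.imread("pics/w1.png")
for r in range(334,366,2): print(r,"bar",im[r,321].mean().round(),W[r,321].round(1),"| ledge",im[r,270].mean().round(),W[r,270].round(1))
for n in("scene","side"):
    im,d,Q=cloud(n); x,y,z=Q.reshape(-1,3).T; b=im.reshape(-1,3).mean(1)
    m=(abs(y+370-(x-533)*.0236)<13)&(z>42)&(z<70)&(x>290)&(x<770)
    t=x[m]; print(n,t.min(),t.max(),(t.min()+t.max())/2)
    for lo,hi in((290,345),(700,770)):
        k=m&(x>lo)&(x<hi); o=np.argsort(x[k]); print([(int(q),int(c)) for q,c in zip(x[k][o],b[k][o])][::6])
```

```text
334 bar 115.0 [ 351.4 -372.3   58.6] | ledge 91.0 [ 342.2 -315.3   49.1]
336 bar 115.0 [ 349.2 -372.4   59.1] | ledge 106.0 [ 339.9 -315.3   49.5]
338 bar 113.0 [ 346.7 -372.5   59.2] | ledge 105.0 [ 336.2 -315.1   48.4]
340 bar 112.0 [ 344.  -372.5   59.1] | ledge 104.0 [ 334.6 -315.2   49.6]
342 bar 115.0 [ 342.1 -372.6   60. ] | ledge 12.0 [ 212.2 -294.3  -91.3]
344 bar 115.0 [ 338.  -372.7   58.2] | ledge 20.0 [ 261.1 -303.4  -29.7]
346 bar 114.0 [ 335.  -372.8   57.9] | ledge 17.0 [ 261.3 -304.   -25.5]
348 bar 113.0 [ 334.5 -372.8   60.4] | ledge 19.0 [ 261.8 -304.6  -21.1]
350 bar 115.0 [ 331.  -372.9   59.4] | ledge 19.0 [ 261.3 -305.   -17.8]
352 bar 115.0 [ 328.7 -373.    59.9] | ledge 17.0 [ 261.7 -305.6  -13.7]
354 bar 2.0 [ 327.1 -373.    61.1] | ledge 20.0 [ 261.4 -306.   -10.3]
356 bar 5.0 [ 326.3 -373.    63.2] | ledge 21.0 [ 260.2 -306.3   -8. ]
358 bar 10.0 [ 325.7 -373.    65.5] | ledge 11.0 [ 543.4 -352.9  304.5]
360 bar 13.0 [ 321.8 -373.1   64.1] | ledge 2.0 [ 543.9 -353.1  305.7]
362 bar 7.0 [ 319.3 -373.2   64.3] | ledge 8.0 [ 542.8 -353.   305.2]
364 bar 8.0 
[... 595 characters left out ...]
 178), (732, 183), (733, 189), (733, 160), (734, 49), (735, 86), (736, 152), (739, 31), (740, 35), (741, 36), (741, 10), (742, 36), (743, 12), (744, 36), (745, 36), (746, 6), (746, 37), (747, 33), (748, 38), (748, 33), (749, 38), (751, 30), (751, 5), (752, 35), (752, 18), (753, 37), (754, 20), (755, 31), (755, 11), (755, 11), (756, 38), (756, 11), (756, 11), (756, 8), (756, 11), (756, 4), (757, 17)]
side 310.1362078452667 754.5651300169975 532.3506689311321
[(310, 40), (314, 22), (317, 27), (321, 19), (326, 39), (331, 42), (335, 123), (338, 48), (344, 34)]
[(702, 57), (706, 50), (713, 122), (719, 129), (723, 49), (726, 128), (729, 113), (733, 102), (737, 26), (740, 32), (746, 26), (752, 33)]
```

apply_moves:
  rows:
    - [0,1.4,36,0,0,0]
    - [0,0,36,0,0,0]
    - [0,0,36,0,0,0]
    - [0,0,36,0,0,0]
    - [0,0,32,0,0,0]

```text
time: 23.4
tool_pos: [533.5, -366.6, 34.2]
tcp_rot: [-180.0, 0.0, 1.5]
ft_force: [0.1, -0.2, 0.9]
finger_gap: 85.2
grip_force: 0.0
```

apply_moves:
  rows:
    - [0,0,0,0,0,0]
    - [0,0,0,0,0,0]
    - [0,0,0,0,0,0]
    - [0,0,0,0,0,0]
    - [0,0,0,0,0,0]
  fingers: 2
  grip_force: 70

```text
time: 24.02
tool_pos: [534.6, -367.6, 37.5]
tcp_rot: [179.9, -0.1, 1.5]
ft_force: [-0.2, 0.7, 5.8]
finger_gap: 5.7
grip_force: 68.8
```

apply_moves:
  rows:
    - [0,0,0,0,0,0]
    - [0,0,0,0,0,0]
    - [0,0,0,0,0,0]
    - [0,0,0,0,0,0]
    - [0,0,0,0,0,0]

```text
time: 24.65
tool_pos: [534.6, -367.6, 37.5]
tcp_rot: [179.9, -0.1, 1.5]
ft_force: [-0.9, 0.3, 6.6]
finger_gap: 5.7
grip_force: 68.8
```

Run:
```python
from h import *
im,d,W,s=wcloud(); cv2.imwrite("pics/w2.png",im[:,:,::-1])
im,d,Q=cloud("side")
x,y,z=Q.reshape(-1,3).T
m=(abs(y+368)<40)&(z>20)&(z<75)&(x>600)&(x<700); print(np.percentile(z[m],[5,50,95]),np.percentile(y[m],[5,50,95]))
x,y,z=W.reshape(-1,3).T
m=(abs(y+370)<40)&(z>40)&(z<75)
for a in range(320,760,40):
    k=m&(x>a)&(x<a+40)
    if k.sum(): print(a,k.sum(),np.percentile(y[k],[2,50,98]).round(1),np.percentile(z[k],[2,50,98]).round(1))
a=cv2.resize(im[60:180,200:360,::-1],None,fx=4,fy=4); cv2.imwrite("pics/s2.png",a)
```

```text
[48.66452816 56.11553446 60.09151668] [-365.36718305 -359.08864002 -355.02300877]
440 99 [-373.5 -368.5 -364. ] [57.9 59.2 60.5]
480 1152 [-372.9 -368.1 -363.9] [58.2 59.5 60.5]
520 2206 [-381.6 -367.1 -352.6] [58.4 60.  74.4]
560 2281 [-371.1 -366.2 -361.3] [58.1 59.5 60.8]
600 2902 [-370.1 -365.3 -360.3] [58.1 59.5 60.9]
```

View pics/w2.png

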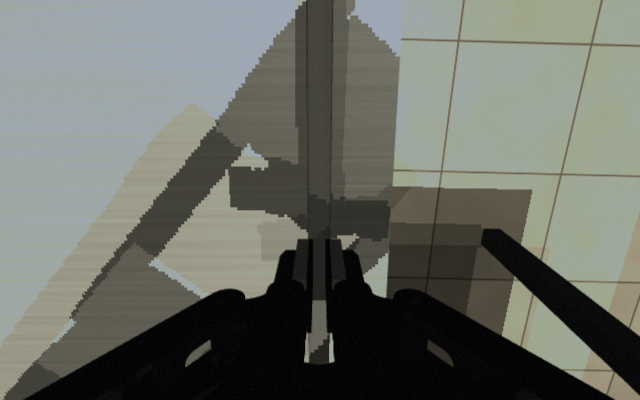

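View pics/s2.png

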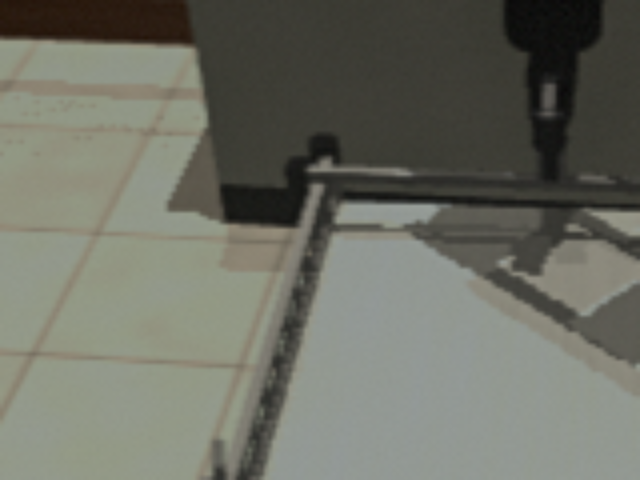

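The bar looks level and sits between the pads in both views. I'll lift a little and check.

apply_moves:
  rows:
    - [0,0,-6,0,0,0]
    - [0,0,-6,0,0,0]
    - [0,0,-8,0,0,0]
    - [0,0,-10,0,0,0]
    - [0,0,-10,0,0,0]

```text
time: 25.38
tool_pos: [533.9, -366.9, 76.6]
tcp_rot: [180.0, -0.0, 1.5]
ft_force: [0.1, 0.4, -0.8]
finger_gap: 5.4
grip_force: 68.6
```

```bash
cat >> h.py <<'E'
def bar(n=0):
    im,d,W,s=wcloud(); x,y,z=W.reshape(-1,3).T; p=s["tool_pos"]
    m=(abs(y-p[1])<25)&(abs(z-p[2]-24)<15)&(x>p[0]+25)&(x<p[0]+110)
    f=np.polyfit(x[m],y[m],1); g=np.polyfit(x[m],z[m],1)
    print("t",s["time"],"tcp",np.round(p,1),np.round(s["tcp_rot"],2),"F",np.round(s["ft_force"],1),"gap",s["finger_gap"])
    print("bar yaw",np.degrees(f[0]),"y@tcp",np.polyval(f,p[0]),"top slope",np.degrees(g[0]),"topz-tcp",np.polyval(g,p[0])-p[2], m.sum())
    return im
E
python3 -c "
from h import *
bar()
for n in('scene','side'):
    im,d,Q=cloud(n); p=models.place_of('bar_mid',n); print(n,[(r['xyz'],r['confidence']) for r in p[:1]])
    x,y,z=Q.reshape(-1,3).T; s=sense()['tool_pos']
    m=(abs(y-s[1])<22)&(abs(z-s[2]-19)<18)&(x>290)&(x<770)
    for lo,hi in((290,345),(720,780)):
        k=m&(x>lo)&(x<hi); print(np.percentile(x[k],[1,99]),np.median(z[k])) if k.sum() else 0
"
```

```text
t 25.375 tcp [ 533.9 -366.9   76.6] [ 1.7999e+02 -2.0000e-02  1.4600e+00] F [ 0.1  0.4 -0.8] gap 5.38479687205397
bar yaw 1.3547085265771142 y@tcp -366.5614169889866 top slope 0.022143952354784047 topz-tcp 21.841188588863915 5203
scene [([532.2, -371.7, 95.9], 0.59)]
[309.4034897  343.68693254] 102.57002656316395
[720.63722194 757.19974003] 103.1480452741643
side [([529.3, -369.0, 92.3], 0.95)]
[308.18442598 343.78918609] 96.60056491891855
[721.39102882 755.0939755 ] 97.01339888344576
```

apply_moves:
  rows:
    - [0,0,-20,0,0,-0.005]
    - [0,0,-20,0,0,0]
    - [0,0,-20,0,0,0]
    - [0,0,-20,0,0,0]
    - [0,0,-20,0,0,0]

```text
time: 26.25
tool_pos: [533.9, -366.9, 177.6]
tcp_rot: [180.0, -0.0, 1.7]
ft_force: [0.5, 0.2, -1.7]
finger_gap: 5.5
grip_force: 68.6
```

apply_moves:
  rows:
    - [0.3,-20,0,0,0,0]
    - [0.3,-30,0,0,0,0]
    - [0.3,-40,0,0,0,0]
    - [0.3,-40,0,0,0,0]
    - [0.3,-40,0,0,0,0]

```text
time: 26.88
tool_pos: [529.2, -194.1, 174.6]
tcp_rot: [-179.9, 0.1, 1.8]
ft_force: [-0.1, -0.3, -1.5]
finger_gap: 5.7
grip_force: 68.7
```

apply_moves:
  rows:
    - [0.3,-40,0,0,0,0]
    - [0.2,-40,0,0,0,0]
    - [0.2,-40,0,0,0,0]
    - [0.2,-30,0,0,0,0]
    - [0,-20,0,0,0,0]

```text
time: 27.5
tool_pos: [524.8, -24.6, 174.9]
tcp_rot: [-180.0, 0.1, 1.8]
ft_force: [-0.0, -0.4, -1.8]
finger_gap: 5.3
grip_force: 68.7
```

apply_moves:
  rows:
    - [0,-20,0,0,0,0]
    - [0,-14,0,0,0,0]
    - [0,-8,0,0,0,0]
    - [0,-4,0,0,0,0]
    - [0,0,0,0,0,0]

```text
time: 28.12
tool_pos: [524.4, 18.9, 175.6]
tcp_rot: [180.0, 0.0, 1.7]
ft_force: [0.1, 0.7, -0.9]
finger_gap: 5.4
grip_force: 68.7
```

Run:
```python
from h import *
im=bar(); cv2.imwrite("pics/w3.png",im[:,:,::-1])
_,_,W,s=wcloud(); x,y,z=W.reshape(-1,3).T
for lo,hi in((290,350),(690,750)):
    m=(x>lo)&(x<hi)&(abs(y-20)<45)&(z>58)&(z<95)
    if m.sum()>3: print("clip",m.sum(),x[m].mean(),y[m].min(),y[m].max())
for n in('scene','side'):
    im,d,Q=cloud(n); x,y,z=Q.reshape(-1,3).T; s=sense()['tool_pos']
    m=(abs(y-s[1])<26)&(abs(z-s[2]-19)<18)&(x>290)&(x<770)
    for lo,hi in((290,340),(710,780)):
        k=m&(x>lo)&(x<hi)
        if k.sum(): print(n,'bar',np.percentile(x[k],[1,99]),np.percentile(y[k],[2,98]),np.median(z[k]))
        m2=(x>lo+10)&(x<hi-30)&(abs(y-20)<32)&(z>64)&(z<93)
        if m2.sum(): print(n,'clip',m2.sum(),x[m2].mean(),y[m2].min(),y[m2].max())
tins();tops()
```

```text
t 28.125 tcp [524.4  18.9 175.6] [1.7999e+02 1.0000e-02 1.7400e+00] F [ 0.1  0.7 -0.9] gap 5.416626847818443
bar yaw 1.6493216561232074 y@tcp 19.221378096382878 top slope 0.027163895575089424 topz-tcp 21.842062200714054 5199
scene bar [299.84026596 337.42630061] [ 3.57714754 23.17280251] 199.44329354601888
scene bar [710.63165453 747.51072887] [15.53544639 34.5987215 ] 200.40691569468424
scene clip 46 722.1532939355567 5.6907163333780675 45.258021852483836
side bar [299.10891655 339.29830418] [ 8.01256553 25.85008487] 195.97013142339617
side bar [711.22442782 744.82712755] [20.00686551 38.1679922 ] 196.01047784919717
side clip 11 721.6182848414369 9.354242283181497 45.76096199703135
scene tin_center [115.  144.3] [635.6, 117.7, 38.4] 0.92
scene tin_center [ 0.6 45.1] [524.2, 15.1, 193.0] 0.62
scene corner_tin_center [114.6 294.6] [630.7, 267.9, 34.6] 0.89
side tin_center [113.1 144.2] [633.7, 117.5, 35.4] 0.85
side corner_tin_center [110.3 292. ] [626.5, 265.2, 36.7] 0.92
scene 3112 [38.5 70.6] [array([116.7, 145.4])]
scene 3198 [ 34.  209.3] [array([113.3, 285.9])]
side 2071 [37.  75.4] [array([114.2, 146.9])]
side 3253 [ 33.5 207. ] [array([114. , 287.6])]
```

View pics/w3.png

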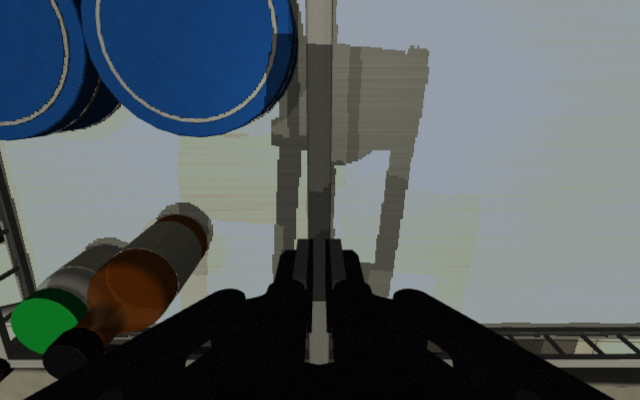

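The bar lines up with the slots to within about 2 mm, and the tins look to be touching at about (88,75). Lowering.

apply_moves:
  rows:
    - [0,0,20,0,0,0]
    - [0,0,20,0,0,0]
    - [0,0,20,0,0,0]
    - [0,0,20,0,0,0]
    - [0,0,16,0,0,0]

```text
time: 29.45
tool_pos: [523.3, 19.2, 77.3]
tcp_rot: [-180.0, 0.1, 1.8]
ft_force: [-0.1, -0.8, -1.9]
finger_gap: 5.7
grip_force: 68.7
```

apply_moves:
  rows:
    - [0,0,4,0,0,0]
    - [0,0,4,0,0,0]
    - [0,0,4,0,0,0]
    - [0,0,4,0,0,0]
    - [0,0,4,0,0,0]

```text
time: 30.08
tool_pos: [524.7, 19.1, 59.8]
tcp_rot: [180.0, -0.0, 1.7]
ft_force: [0.0, 0.0, -2.0]
finger_gap: 5.7
grip_force: 68.7
```

apply_moves:
  rows:
    - [0,0,3,0,0,0]
    - [0,0,3,0,0,0]
    - [0,0,3,0,0,0]
    - [0,0,3,0,0,0]
    - [0,0,3,0,0,0]

```text
time: 30.7
tool_pos: [524.4, 19.1, 44.5]
tcp_rot: [180.0, 0.0, 1.7]
ft_force: [-0.4, -0.8, -1.0]
finger_gap: 5.4
grip_force: 68.7
```

apply_moves:
  rows:
    - [0,0,1.5,0,0,0]
    - [0,0,1.5,0,0,0]
    - [0,0,1.5,0,0,0]
    - [0,0,0,0,0,0]
    - [0,0,0,0,0,0]

```text
time: 31.32
tool_pos: [524.5, 19.1, 40.3]
tcp_rot: [180.0, -0.0, 1.7]
ft_force: [0.1, 0.0, -0.9]
finger_gap: 5.4
grip_force: 68.7
```

apply_moves:
  rows:
    - [0,0,1,0,0,0]
    - [0,0,1,0,0,0]
    - [0,0,1,0,0,0]
    - [0,0,0.5,0,0,0]
    - [0,0,0,0,0,0]

```text
time: 31.95
tool_pos: [524.5, 19.1, 37.5]
tcp_rot: [180.0, 0.0, 1.8]
ft_force: [-3.8, 0.2, 6.4]
finger_gap: 5.7
grip_force: 70.6
```

Run:
```python
from h import *
im=bar()
for n in('scene','side'):
    im,d,Q=cloud(n); print(n,[(r['xyz'],tt(r['xyz'])) for r in models.place_of('bar_mid',n)[:1]],[r['xyz'] for r in models.place_of('bar_slots',n)[:1]])
    big=[im[255:315,315:395],im[150:210,220:300]][n=='side']
    cv2.imwrite(f"pics/c_{n}.png",cv2.resize(big[:,:,::-1],None,fx=5,fy=5))
a=np.hstack([cv2.imread("pics/c_scene.png"),cv2.imread("pics/c_side.png")]); cv2.imwrite("pics/c.png",a)
```

```text
t 31.95 tcp [524.5  19.1  37.5] [180.     0.     1.75] F [-3.8  0.2  6.4] gap 5.729748324925745
bar yaw 7.665574479831323 y@tcp 14.154680862836784 top slope 0.5976173397668415 topz-tcp 21.482264505340083 5870
scene [([524.9, 13.9, 55.0], array([ 1.2, 43.9]))] [[525.1, 21.5, 57.9]]
side [([523.8, 14.1, 53.0], array([ 0.1, 44.1]))] [[521.8, 15.7, 52.6]]
```

View pics/c.png

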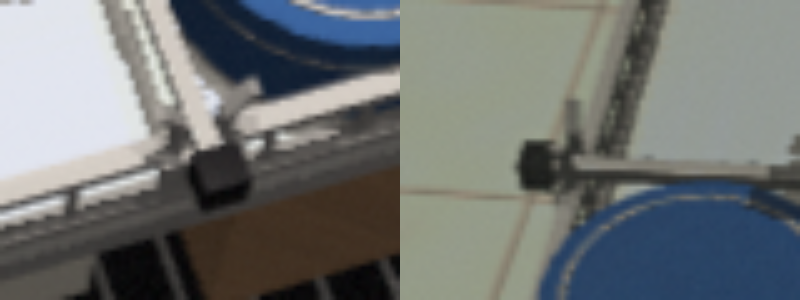

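Both crops show the far end of the bar down between the slot cheeks, and the force shows it seated. Releasing and retreating.

apply_moves:
  rows:
    - [0,0,0,0,0,0]
    - [0,0,0,0,0,0]
    - [0,0,0,0,0,0]
    - [0,0,0,0,0,0]
    - [0,0,0,0,0,0]
  fingers: 45

```text
time: 32.92
tool_pos: [524.4, 19.1, 36.6]
tcp_rot: [-180.0, 0.0, 1.7]
ft_force: [0.6, 0.1, 0.1]
finger_gap: 45.3
grip_force: 0.0
```

apply_moves:
  rows:
    - [0,0,-10,0,0,0]
    - [0,0,-25,0,0,0]
    - [0,0,-40,0,0,0]
    - [0,0,-40,0,0,0]
    - [0,0,-40,0,0,0]

```text
time: 33.55
tool_pos: [524.4, 19.1, 193.9]
tcp_rot: [180.0, -0.1, 1.7]
ft_force: [-0.4, -0.8, -1.0]
finger_gap: 44.7
grip_force: 0.0
```

Run:
```python
from h import *
print(sense()["ft_force"],sense()["tool_pos"])
im,d,W,s=wcloud(); cv2.imwrite("pics/w4.png",im[:,:,::-1])
x,y,z=W.reshape(-1,3).T
m=(abs(y-20-(x-524)*.03)<7)&(z>45)&(z<70)
for a in range(330,720,50):
    k=m&(x>a)&(x<a+50)
    if k.sum(): print(a,k.sum(),np.median(y[k]).round(1),np.median(z[k]).round(1))
for n in('scene','side'):
    im,d,Q=cloud(n); print(n,[(r['xyz'],tt(r['xyz'])) for r in models.place_of('bar_mid',n)[:1]])
    x,y,z=Q.reshape(-1,3).T
    m=(abs(y-20-(x-524)*.03)<14)&(z>40)&(z<75)
    for lo,hi in((290,318),(732,770)):
        k=m&(x>lo)&(x<hi)
        if k.sum(): print(n,'bar',np.percentile(x[k],[1,99]),np.percentile(y[k],[2,98]),np.percentile(z[k],95))
    k=m&(x>400)&(x<500); print('top',np.percentile(z[k],[50,90]))
tins();tops()
```

```text
[-0.41738865 -0.79334541 -0.97309574] [524.40683469  19.06991804 193.88719969]
330 436 14.6 59.2
380 440 15.9 59.3
430 482 17.4 59.4
480 587 18.8 59.4
530 690 20.4 59.4
580 766 21.9 59.5
630 610 23.0 59.5
scene [([525.2, 14.4, 55.5], array([ 1.5, 44.4]))]
scene bar [300.77488964 310.86900458] [4.09404266 7.44559934] 66.89003903568062
scene bar [732.93785168 747.42261965] [16.1864551 35.5550809] 67.08760846816892
top [60.36627446 61.92193581]
side [([522.3, 20.8, 52.2], array([-1.2, 50.9]))]
side bar [299.0400631  316.82607036] [ 6.5105424  26.91225536] 64.8344356661585
side bar [732.38808621 745.57168933] [19.66340383 39.41164033] 64.67737817842892
top [56.83609215 59.35399966]
scene tin_center [113.6 144.3] [634.2, 117.6, 38.2] 0.86
scene corner_tin_center [113.7 297.8] [629.7, 271.1, 33.2] 0.68
side tin_center [111.7 140.7] [632.4, 114.0, 32.3] 0.76
side corner_tin_center [108.4 289.1] [624.7, 262.2, 36.0] 0.65
scene 3433 [38.4 70.5] [array([115.9, 145.4])]
scene 3188 [ 33.3 206.8] [array([115.5, 287.1])]
side 2075 [36.7 73. ] [array([114.3, 145.8])]
side 3255 [ 33.7 207.8] [array([114.1, 288.1])]
```

View pics/w4.png

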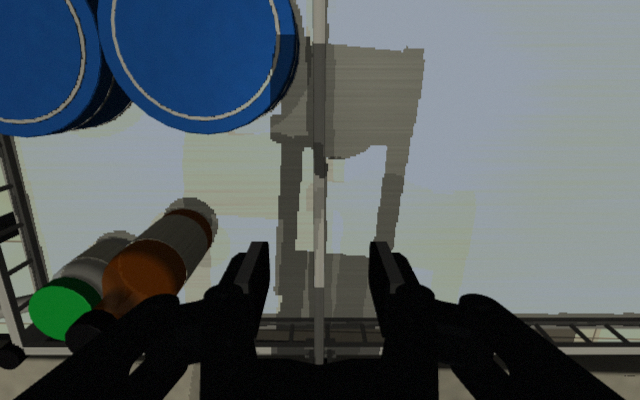

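The bar lies level at home height (top at 59.4 mm) at (320,200), the two tins are touching, and the gripper is clear. Handing in.

```bash
python3 -c "
from h import *
print(job.hand_in())"
```

```text
the job is handed in; nothing more can be done
None
```

I handed the job in at about 34 s of the 69 s limit, but `hand_in` returned no verdict. By my last measurements, the loose tin is against the far ledge and touching the corner tin, and the bar is level at the bottom of both slots. The bottle and jar were not touched, and the corner tin moved only a few millimetres when the loose tin was pressed against it.

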